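Refill the paint-tin dispenser

TASK

First push the tall carton over the strip at its foot so that it lies on its back and no longer stands in the way at the upper end of the tin dispenser. Then load the three tins one by one over the open upper end, so that they rest in the chute and would come out at the gate in order of thickness: thickest first, middle next, thinnest last. Leave the tube, tub, brush jar and bowl where they stand.

Things in the scene. Friction and masses are not known exactly. Their poses are not given: they have to be found in the camera images.
- magazine: fixed plywood tin dispenser: chute sloping 10 degrees, floor 320 mm long, 90 mm wide between rails 40 mm high and 8 mm thick; gate 50 mm high at the low end, 10 mm sill at the upper end (160 mm along y). Guard wires on hoops, 72 mm over the floor, cover the lower 185 mm; the rest is open for loading, and tins roll down. Origin under its centre on the table; y points uphill, x across, z up.
- load_floor (a point): point on the chute floor, mid-width, in the middle of the open loading part: 252 mm up the slope from the gate, 66 mm above the table; axes as the magazine's. A tin let go here with its axis across the chute rolls down by itself.
- gate_foot (a point): point on the chute floor, mid-width, at the inner face of the gate (low end), 22 mm above the table; axes as the magazine's. The first tin to be dispensed rests here.
- thick_tin (a point): centre of the thickest tin: closed steel cylinder with a paper band, 60 mm in diameter, 80 mm long, about 300 g, lying on its side; x axis along the tin. It starts in a fixed wooden V-cradle (60 mm along the tin, 36 mm wide, edges 21 mm high) that is turned with it, centre 46 mm above the table; the tins' places are swapped. Grasp across its diameter, lift straight up.
- medium_tin (a point): centre of the middle tin: closed steel cylinder with a paper band, 51 mm in diameter, 80 mm long, about 220 g, lying on its side; x axis along the tin. It starts in a fixed wooden V-cradle (60 mm along the tin, 36 mm wide, edges 21 mm high) that is turned with it, centre 41 mm above the table; the tins' places are swapped. Grasp across its diameter, lift straight up.
- thin_tin (a point): centre of the thinnest tin: closed steel cylinder with a paper band, 42 mm in diameter, 80 mm long, about 150 g, lying on its side; x axis along the tin. It starts in a fixed wooden V-cradle (60 mm along the tin, 36 mm wide, edges 21 mm high) that is turned with it, centre 36 mm above the table; the tins' places are swapped. Grasp across its diameter, lift straight up.
- strip: wooden strip fixed to the table behind the carton's foot, 160 mm long (its y), 12 mm wide (its x), 10 mm high; origin under its centre. Its x axis points away from the magazine, the way the carton is to fall.
- carton_mid (a point): middle of a closed cardboard carton, 65 mm deep (x), 120 wide (y), 200 tall (z, up at the start), about 300 g, loose, standing 5 to 20 mm from the magazine's upper end, its foot a few mm short of the strip. x points from its front (paper panel, towards the magazine) to its back (towards the strip). A push of some 70 mm at its top, along x, tips it over.
- tube_mid (a point): middle of an upright cardboard tube, 60 mm across, 200 mm tall; bystander, loose, to be left where it stands
- tub_mid (a point): middle of an open white tub, 90 x 75 x 50 mm tall; bystander, loose, to be left where it stands
- brush_jar_mid (a point): middle (45 mm up) of a glass jar 72 mm across and 90 mm tall, with brushes standing in it up to 200 mm; bystander, loose, to be left where it stands
- bowl_mid (a point): middle (30 mm up) of a white bowl 150 mm across and 60 mm tall; bystander, loose, to be left where it stands
There are look-alikes about, which are no part of the job. Leave any orange or purple look-alike of the part that bears medium_tin alone.

How it is judged:
By the outcome, as a careful person would: the job done as asked, in the order asked, and still so for the second after the job is handed in, with the robot touching nothing.
It also fails if it takes over 72 s, if anything falls off the work surface, if the arm or the gripper's body presses on something with over 40 N, if the wrist force passes 120 N, or if a joint passes its speed limit or range.

ROBOT

A 6-joint arm with a two-finger parallel gripper is mounted at the origin on the work surface. World frame = base frame: x ahead of the robot, y to its left, z up, the work surface at z = 0. Lengths are in mm, angles in rad, forces in N, time in s.
With the tool pointing down it reaches from about 300 to 775 mm from the base axis. Payload 14.6 kg.
Tool frame: the origin (TCP) lies between the finger pads; the fingertips stand 11 mm ahead of it and the grasp point (between the pads) lies 8 mm behind it; z points along the fingers, y is the direction in which the jaws open and shut (so a half turn about z gives the same grasp; the last joint's range is limited). The gripper opens to 94 mm and grips with 3 to 60 N. Pads are 16 mm wide; open, the fingers measure 119 mm over their backs; the gripper's body (75 mm by 177 mm) begins 78 mm behind the grasp point.
Start: joints at [1.229, 0.3, 1.521, -0, 1.321, -0.067], TCP at [149.243, 529.354, 216.446] pointing down, gripper open.
Joint ranges: [-3.03, 3.03], [-0.79, 2.21], [0.23, 2.52], [-1.04, 4.18], [0, 3.07], [-2.55, 2.55]. Speed limits (rad/s): [2.22, 2.22, 2.57, 3.14, 3.14, 3.14].

INTERFACE

Orientations are given as [roll, pitch, yaw] about the fixed x, y, z axes, in that order (R = Rz(yaw) Ry(pitch) Rx(roll)).
In Python, from cell import * gives the robot as it stands.
- The arm moves only by the tool arm_command, never from a script. Its argument "deltas" is a list of rows, each an object with "xyz": the shift along the world's x, y, z in m, a list of three; "turn": the turn, a rotation vector about the world's x, y, z in rad, a list of three. A call has 1 to 12 rows; each row shifts and turns the commanded pose from where the row before left it; what a row does not reach is not made up. A row lasts 1/8 s, in which the tool goes at most 62.5 mm and 10.7 degrees, less where a joint would pass 70% of its speed; a pose out of reach is approached as far as the arm can. A call with a gripper value outside its range is refused whole. "gripper" is the closure, from 0 (fully open) to 1 (shut), set as the call begins (left out, the last holds). The fingers move at their own pace and stop on an object; "force" is the grip in N (left out, the last holds). Time passes only in rows, so rows that do not move let the fingers close. It gives the time, the measured TCP pose, the force and the opening at its end, in the units of the state.
- read_state(): the state, without advancing time (a new reading comes with each control period).
- camera(name): name is "scene" or "top" or "wrist"; returns a dict with "color" (400x640x3 uint8, red, green, blue), "fx", "fy", "cx", "cy" (pixels), "rvec" (rotation vector, rad) and "tvec" (3), from world to camera coordinates, as OpenCV has them; the wrist camera has in their place "mount" (4x4, takes a point from camera to tool coordinates, whose origin is the TCP and whose axes are the flange's). Camera axes: x right, y down, z forward; pixel columns grow to the right and rows downward; lengths in mm; the calibration is good to about 2 mm. The wrist camera is an equidistant fisheye: a pixel r from the principal point sees the ray r / f radians off the axis. A picture is of the moment at which its call begins: read the wrist's pose just before it. There is no depth.
- sign_off(): hands the job in, once; it reports no verdict.
The state is a dict: "clock": time; "joints": joint angles; "qd": joint speeds; "effort": joint torques, N m; "eef_pos": TCP position; "eef_rot": TCP orientation; "wrist_force": force on the tool from outside, world axes, zero at the start; "moment": the same for the moment, N m; "finger_gap": finger opening in mm.
Only numpy, scipy, OpenCV 4.12 (cv2) and the standard library are available. Lean on these libraries where they do the work, as an engineer would, in place of code of your own. Each camera call takes 0.05 s, during which the arm holds its last target.

## Working session

There is one attempt and no reset: what is moved stays moved. The work goes in short steps, Python scripts to look and compute and a tool call to move; the robot and the scene stay as the last step left them, time stands still between calls to the robot, and variables do not carry over. Pictures are saved under pics/ and viewed, and the job is handed in when it is done.

Besides the shell and the picture viewer there is one more tool, called after "Call:" by a JSON object that holds its "fn" and its "kwargs". arm_command: Moves the arm, as the interface text tells. Its arguments: {"type":"object","properties":{"deltas":{"type":"array","items":{"type":"object","properties":{"xyz":{"type":"array","items":{"type":"number"}},"turn":{"type":"array","items":{"type":"number"}}}}},"gripper":{"type":"number"},"force":{"type":"number"}},"required":["deltas"]}

```bash
ls; mkdir -p pics; python3 - <<'E'
from cell import *
import cv2
s=read_state(); print(s)
for n in ["scene","top","wrist"]:
    c=camera(n); cv2.imwrite(f"pics/{n}0.png",c["color"][:,:,::-1]); print(n,{k:v for k,v in c.items() if k!="color"})
E
```

```text
pics
{'clock': 0.0, 'joints': array([ 1.22939900e+00,  3.00522352e-01,  1.52160911e+00,  8.72561555e-06,
        1.32066556e+00, -6.66203040e-02]), 'qd': array([-0.00077237,  0.00149473, -0.00171083, -0.00030896,  0.0005191 ,
        0.00119876]), 'effort': array([ 1.75402347e-04, -5.31805980e+01, -3.52741742e+01,  7.08656665e-02,
        2.43156654e-02, -8.48832906e-05]), 'eef_pos': array([149.1593002 , 529.12486543, 215.84634688]), 'eef_rot': array([-3.14039152e+00, -8.86087386e-05,  2.86681341e+00]), 'wrist_force': array([ 0.3291374 , -0.11118563,  0.36345211]), 'moment': array([-3.38185126e-02,  3.75575621e-03, -9.09799685e-05]), 'finger_gap': 94.02427306522851}
scene {'fx': 403.3089631197605, 'fy': 403.3089631197605, 'cx': 320.057384004261, 'cy': 207.1315419962372, 'rvec': array([ 1.05129196,  2.34112523, -1.1076784 ]), 'tvec': array([ 340.36893746, -142.05330579, 1567.41254658])}
top {'fx': 366.09010684023156, 'fy': 366.09010684023156, 'cx': 316.10460331583346, 'cy': 196.44652520084512, 'rvec': array([ 2.20208278, -2.17216346,  0.08429079]), 'tvec': array([ -48.16233464,  455.10431991, 1287.83464067])}
wrist {'fx': 309.70691628693146, 'fy': 309.70691628693146, 'cx': 322.53482589079454, 'cy': 204.57929116450842, 'mount': array([[-7.33116316e-04, -9.63141237e-01, -2.68995204e-01,
         7.85846063e+01],
       [ 9.99999674e-01, -6.15121419e-04, -5.22935987e-04,
         9.24154147e-02],
       [ 3.38196502e-04, -2.68995500e-01,  9.63141374e-01,
        -1.68532697e+02],
       [ 0.00000000e+00,  0.00000000e+00,  0.00000000e+00,
         1.00000000e+00]])}
```

View pics/scene0.png

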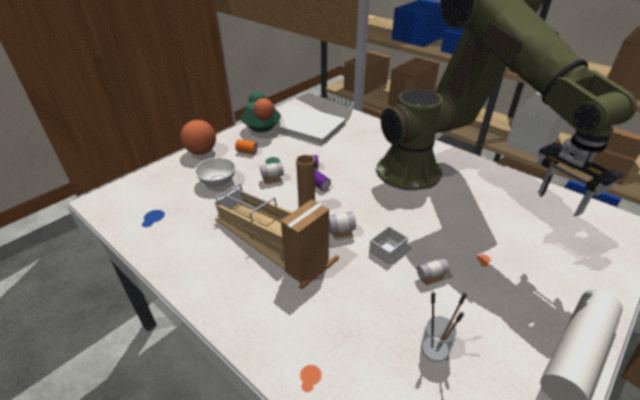

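View pics/top0.png

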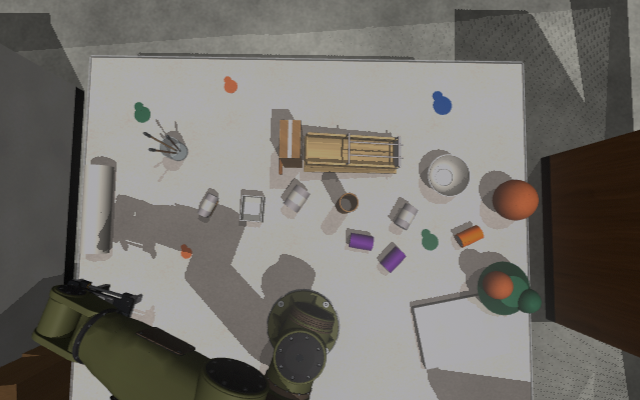

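View pics/wrist0.png

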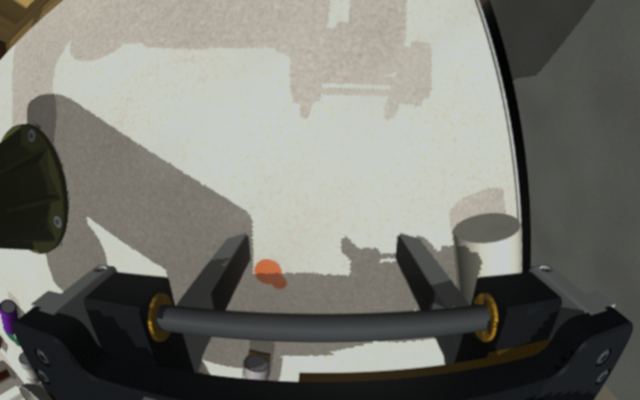

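The top view shows the magazine at (350,150) with its upper end on the left, and the carton at (290,140). The grey tins are near (208,204), (297,197) and (405,214). The look-alikes are purple at (361,242) and (392,259), and orange at (470,236). I'll zoom in next.

```bash
cat > h.py <<'E'
from cell import *
import cv2, numpy as np
from scipy.spatial.transform import Rotation as Rn
def ray(c,u,v):
    R,_=cv2.Rodrigues(np.array(c["rvec"])); t=np.array(c["tvec"])
    d=R.T@np.array([(u-c["cx"])/c["fx"],(v-c["cy"])/c["fy"],1.0]); return -R.T@t,d
def onz(c,u,v,z):
    o,d=ray(c,u,v); return o+d*(z-o[2])/d[2]
def tri(c1,p1,c2,p2):
    o1,d1=ray(c1,*p1);o2,d2=ray(c2,*p2)
    A=np.stack([d1,-d2],1); s=np.linalg.lstsq(A,o2-o1,rcond=None)[0]
    a=o1+d1*s[0];b=o2+d2*s[1]; return (a+b)/2,np.linalg.norm(a-b)
def proj(c,P):
    return cv2.projectPoints(np.array(P,float).reshape(-1,3),np.array(c["rvec"]),np.array(c["tvec"]),np.array([[c["fx"],0,c["cx"]],[0,c["fy"],c["cy"]],[0,0,1]]),None)[0].reshape(-1,2)
def crop(img,x0,y0,w,h,k,name):
    cv2.imwrite(name,cv2.resize(img[y0:y0+h,x0:x0+w,::-1],None,fx=k,fy=k,interpolation=cv2.INTER_CUBIC))
E
python3 - <<'E'
from h import *
c=camera("top");np.save("top.npy",c["color"])
crop(c["color"],185,100,240,150,3.3,"pics/t1.png")
s=camera("scene");crop(s["color"],190,140,270,190,2.9,"pics/s1.png")
E
```

```text
(no output)
```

View pics/t1.png

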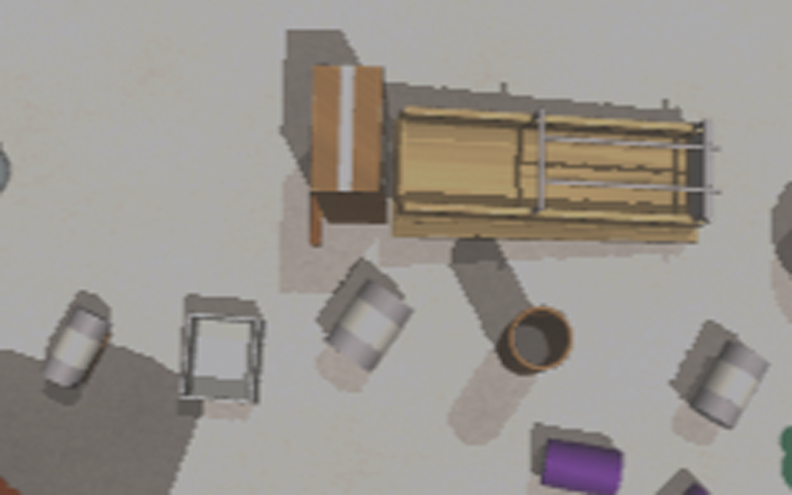

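View pics/s1.png

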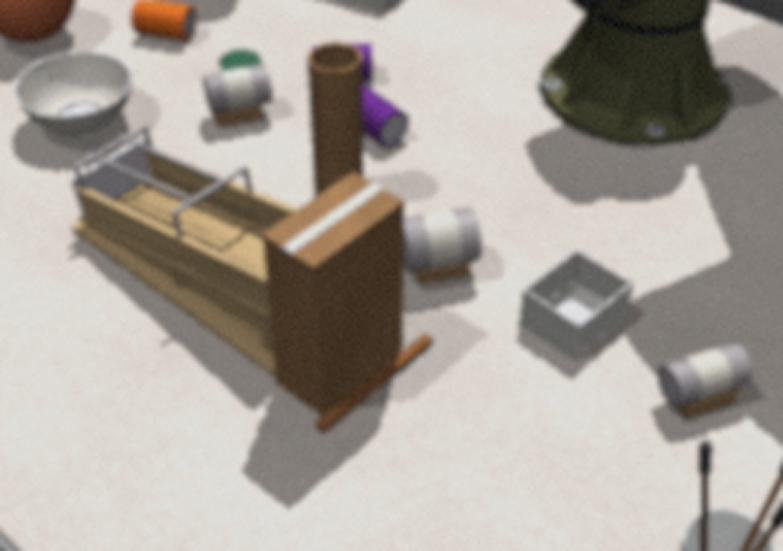

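```bash
python3 - <<'E'
from h import *
img=np.load("top.npy")
t=[cv2.resize(img[v-22:v+22,u-22:u+22,::-1],None,fx=8,fy=8,interpolation=cv2.INTER_NEAREST) for u,v in [(208,204),(297,198),(406,215)]]
t=np.hstack(t); cv2.imwrite("pics/tins.png",cv2.resize(t,None,fx=0.75,fy=0.75))
E
```

```text
(no output)
```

View pics/tins.png

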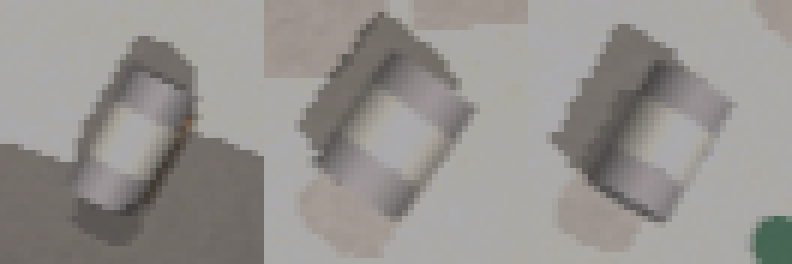

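```bash
python3 - <<'E'
from h import *
c=camera("top"); s=camera("scene"); np.set_printoptions(precision=1,suppress=True)
print("cams",ray(c,320,200)[0],ray(s,320,200)[0])
def T(o,pts,z,n):
    P=np.array([onz(c,186+o+ (x)/6-0.5 if 0 else o+x/6-.5,v0+y/6-.5,z) for x,y in pts])
    a=(P[0]+P[1])/2-(P[2]+P[3])/2; w=(P[0]+P[3])/2-(P[1]+P[2])/2
    print(n,P.mean(0),"len",np.linalg.norm(a),"w",np.linalg.norm(w),"ang",np.degrees(np.arctan2(a[1],a[0])),"wang",np.degrees(np.arctan2(w[1],w[0])))
v0=182;T(186,[(138,70),(192,95),(130,212),(75,190)],36,"thin")
v0=176;T(275-44,[(390,52),(475,105),(405,218),(322,165)],46,"mid")
v0=193;T(384-88,[(660,60),(735,100),(665,220),(590,178)],41,"right")
f=lambda x,y,z:onz(c,185+x/3.3-.5,100+y/3.3-.5,z)
for n,x,y,z in [("c1",313,66,200),("c2",384,66,200),("c3",381,190,200),("c4",311,190,200),
 ("railUL",400,107,100),("railUR",705,122,60),("railLL",395,213,100),("railLR",705,222,60),("gateT",708,122,72),("gateB",707,222,72),("stripEnd",315,245,5),
 ("sillT",400,118,76),("sillB",398,205,76),("tube",540,338,200),("tub",222,358,50)]:
    print(n,f(x,y,z))
g=lambda x,y,z:onz(s,190+x/2.9-.5,140+y/2.9-.5,z)
for n,x,y,z in [("cartonTopFrontL",268,240,200),("topBackL",318,266,200),("topBackR",403,203,200),("topFR",357,174,200),("strip near",322,428,5),("strip far",430,340,5),("carton bottom backR",402,362,0),("backL",325,412,0),("frontL",280,378,0),("thick c",440,243,46),("med",237,92,41),("thin",705,378,36)]:
    print("S",n,g(x,y,z))
E
```

```text
cams [ 361.9  -36.  1317.5] [1193.5  615.3  888.7]
thin [418.7 336.5  36. ] len 77.46400780362063 w 34.82116710445597 ang -26.01170366493743 wang 67.59130662640175
mid [447.3  25.2  46. ] len 76.80021050650895 w 57.72439651440875 ang -30.406963503354888 wang 58.53380974105518
right [ 390.9 -355.9   41. ] len 80.83226927622248 w 49.348204706911055 ang -30.50168697308758 wang 61.94414608168865
c1 [680.5  76.3 200. ]
c2 [681.5   9.5 200. ]
c3 [563.5  10.3 200. ]
c4 [562.6  75.7 200. ]
railUL [667.6  -3.5 100. ]
railUR [ 666.4 -325.1   60. ]
railLL [558.1  -0.1 100. ]
railLR [ 559.7 -324.8   60. ]
gateT [ 663.5 -325.5   72. ]
gateB [ 557.9 -324.2   72. ]
stripEnd [536.9  89.6   5. ]
sillT [662.   -3.1  76. ]
sillB [570.4  -2.4  76. ]
tube [ 427.  -139.3  200. ]
tub [410.2 180.2  50. ]
S cartonTopFrontL [682.8  23.2 200. ]
S topBackL [677.7  80.  200. ]
S topBackR [564.8  79.4 200. ]
S topFR [561.2  18.7 200. ]
S strip near [692.8  89.7   5. ]
S strip far [535.6  93.2   5. ]
S carton bottom backR [574.4  88.6   0. ]
S backL [673.8  75.2   0. ]
S frontL [672.   10.8  -0. ]
S thick c [448.9  33.7  46. ]
S med [ 392.5 -348.5   41. ]
S thin [421.8 341.9  36. ]
```

The middle tin at (447,25) measures 58 mm wide, so it is the thick one. The right one at (391,-356) measures 49 mm and is the medium. The left one at (419,337) is the thin one. The carton spans x 563–681 and y 10–76, and it falls towards +y. I'll move above and in front of it with the jaws along x.

Call:
{"fn": "arm_command", "kwargs": {"deltas": [{"xyz": [0.038, -0.0433, 0.015], "turn": [0, 0, -0.108]}, {"xyz": [0.038, -0.0433, 0.015], "turn": [0, 0, -0.108]}, {"xyz": [0.038, -0.0433, 0.015], "turn": [0, 0, -0.108]}, {"xyz": [0.0395, -0.0453, 0], "turn": [0, 0, -0.108]}, {"xyz": [0.0395, -0.0453, 0], "turn": [0, 0, -0.108]}, {"xyz": [0.0395, -0.0453, 0], "turn": [0, 0, -0.108]}, {"xyz": [0.0395, -0.0453, 0], "turn": [0, 0, -0.108]}, {"xyz": [0.0395, -0.0453, 0], "turn": [0, 0, -0.108]}, {"xyz": [0.0395, -0.0453, 0], "turn": [0, 0, -0.108]}, {"xyz": [0.0395, -0.0453, 0], "turn": [0, 0, -0.108]}, {"xyz": [0.0395, -0.0453, 0], "turn": [0, 0, -0.108]}, {"xyz": [0.0395, -0.0453, 0], "turn": [0, 0, -0.108]}], "gripper": 0.3}}

```text
clock: 1.85
eef_pos: [619.8, -10.0, 261.5]
eef_rot: [3.141, -0.0, 1.567]
wrist_force: [-0.5, 0.3, 0.5]
finger_gap: 65.7
```

Call:
{"fn": "arm_command", "kwargs": {"deltas": [{"xyz": [0, -0.006, -0.04]}, {"xyz": [0, 0, -0.04]}, {"xyz": [0, 0, 0]}]}}

```text
validation failed for argument at $.de...
```

```bash
python3 - <<'E'
from h import *
c=camera("wrist");cv2.imwrite("pics/w1.png",c["color"][:,:,::-1])
s=camera("scene");crop(s["color"],190,80,270,250,2.4,"pics/s2.png")
print(read_state()["eef_pos"],read_state()["wrist_force"])
E
```

```text
[620.55835839 -12.44054847 259.69715989] [-0.46192442  0.44978053  0.38617089]
```

View pics/w1.png

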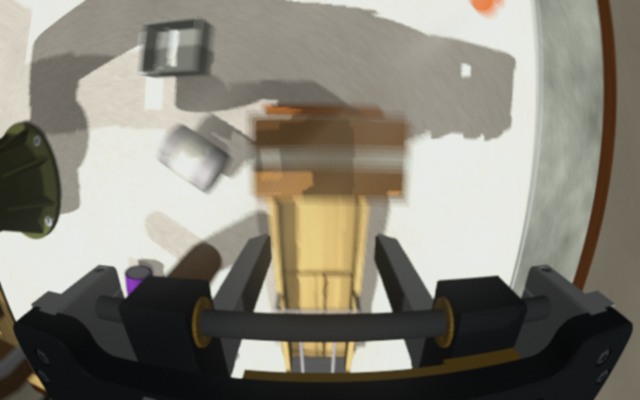

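View pics/s2.png

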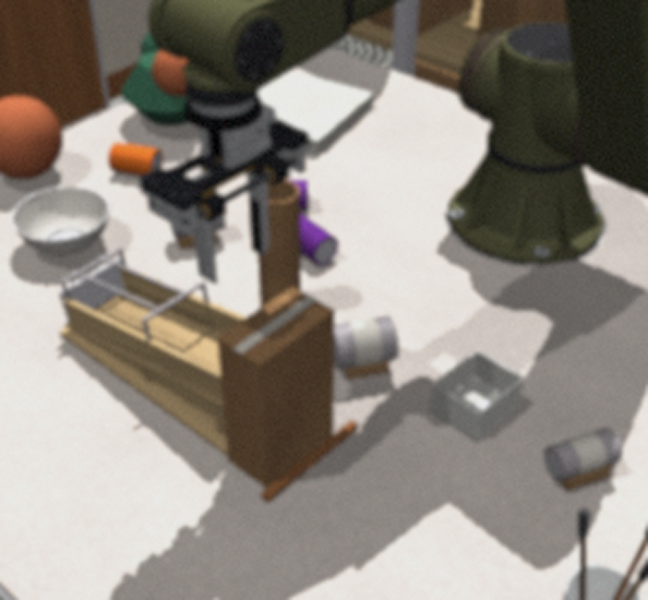

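```bash
cat >> h.py <<'E'
def wray(c,pos,rot,u,v):
    x=(u-c["cx"])/c["fx"];y=(v-c["cy"])/c["fy"];th=np.hypot(x,y)
    d=np.array([x/th*np.sin(th),y/th*np.sin(th),np.cos(th)]) if th>1e-9 else np.array([0,0,1.])
    R=Rn.from_euler("xyz",rot).as_matrix();M=np.array(c["mount"])
    return pos+R@M[:3,3], R@M[:3,:3]@d
def wz(c,pos,rot,u,v,z):
    o,d=wray(c,pos,rot,u,v); return o+d*(z-o[2])/d[2]
E
python3 - <<'E'
from h import *
np.set_printoptions(precision=1,suppress=True)
s=read_state();c=camera("wrist");cv2.imwrite("pics/w2.png",c["color"][:,:,::-1])
for p in [(252,195,200),(405,197,200),(250,114,200),(408,116,200)]: print(wz(c,s["eef_pos"],s["eef_rot"],*p))
E
```

```text
[565.8  10.2 200. ]
[684.4   7.8 200. ]
[567.1  72.1 200. ]
[684.4  70.2 200. ]
```

Call:
{"fn": "arm_command", "kwargs": {"deltas": [{"xyz": [0, -0.004, -0.04], "turn": [0, 0, 0]}, {"xyz": [0, 0, -0.04], "turn": [0, 0, 0]}, {"xyz": [0, 0, 0], "turn": [0, 0, 0]}]}}

```text
clock: 2.38
eef_pos: [617.2, -11.2, 179.3]
eef_rot: [-3.137, -0.0, 1.572]
wrist_force: [1.2, -0.1, 0.8]
finger_gap: 65.3
```

Call:
{"fn": "arm_command", "kwargs": {"deltas": [{"xyz": [0.005, 0.01, 0], "turn": [0, 0, 0]}, {"xyz": [0, 0.008, 0], "turn": [0, 0, 0]}, {"xyz": [0, 0.008, 0], "turn": [0, 0, 0]}, {"xyz": [0, 0.008, 0], "turn": [0, 0, 0]}, {"xyz": [0, 0.008, 0], "turn": [0, 0, 0]}, {"xyz": [0, 0.008, 0], "turn": [0, 0, 0]}, {"xyz": [0, 0.008, 0], "turn": [0, 0, 0]}]}}

```text
clock: 3.25
eef_pos: [623.7, 46.3, 181.4]
eef_rot: [-3.142, -0.0, 1.571]
wrist_force: [-0.3, -0.3, 0.1]
finger_gap: 65.6
```

```bash
python3 - <<'E'
from h import *
s=camera("scene");crop(s["color"],190,80,270,250,2.4,"pics/s3.png")
E
```

```text
(no output)
```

View pics/s3.png

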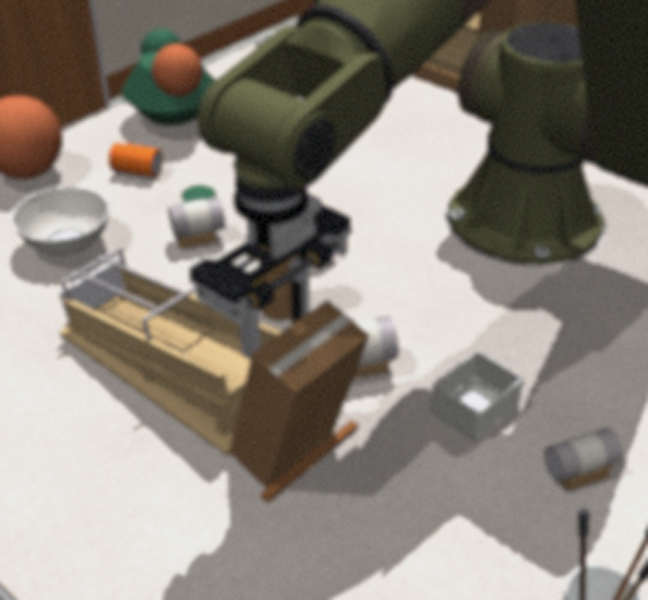

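The carton is tilting about the strip as intended, so I'll keep pushing.

Call:
{"fn": "arm_command", "kwargs": {"deltas": [{"xyz": [0, 0.01, 0], "turn": [0, 0, 0]}, {"xyz": [0, 0.01, 0], "turn": [0, 0, 0]}, {"xyz": [0, 0.01, 0], "turn": [0, 0, 0]}, {"xyz": [0, 0.01, 0], "turn": [0, 0, 0]}, {"xyz": [0, 0, 0], "turn": [0, 0, 0]}, {"xyz": [0, 0, 0.03], "turn": [0, 0, 0]}, {"xyz": [0, 0, 0.03], "turn": [0, 0, 0]}, {"xyz": [0, 0, 0.02], "turn": [0, 0, 0]}]}}

```text
clock: 4.3
eef_pos: [623.9, 85.5, 263.0]
eef_rot: [3.14, -0.0, 1.571]
wrist_force: [-0.9, 0.6, -0.0]
finger_gap: 66.4
```

```bash
python3 - <<'E'
from h import *
s=camera("scene");crop(s["color"],190,80,270,250,2.4,"pics/s4.png")
s=camera("top");crop(s["color"],130,80,280,180,2.8,"pics/t4.png")
E
```

```text
(no output)
```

View pics/s4.png

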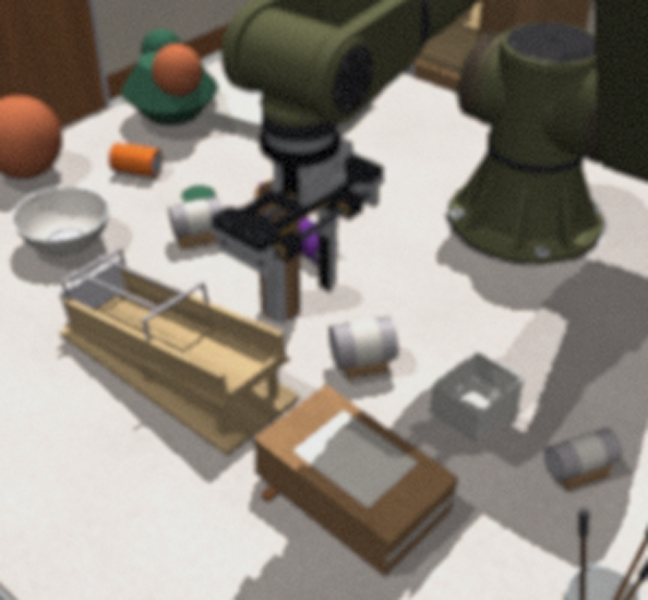

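View pics/t4.png

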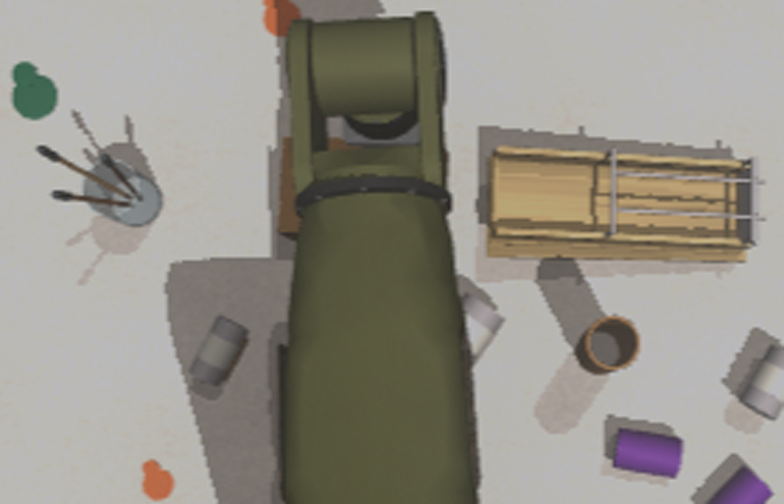

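The carton is lying on its back, clear of the magazine. Next is a wrist view to refine the thick tin and the magazine.

Call:
{"fn": "arm_command", "kwargs": {"deltas": [{"xyz": [-0.04, -0.045, 0.01], "turn": [0, 0, 0.16]}, {"xyz": [-0.04, -0.045, 0.01], "turn": [0, 0, 0.16]}, {"xyz": [-0.02, -0.03, 0], "turn": [0, 0, 0.16]}, {"xyz": [0, 0, 0], "turn": [0, 0, 0]}, {"xyz": [0, 0, 0], "turn": [0, 0, 0]}], "gripper": 0}}

```text
clock: 5.03
eef_pos: [523.9, -34.0, 280.8]
eef_rot: [-3.141, -0.0, 2.049]
wrist_force: [0.2, 0.2, 0.3]
finger_gap: 94.0
```

```bash
python3 - <<'E'
from h import *
s=read_state();c=camera("wrist");np.save("w5.npy",c["color"]);cv2.imwrite("pics/w5.png",c["color"][:,:,::-1])
print(s["eef_pos"].round(1).tolist(),s["eef_rot"].round(4).tolist(),abs(s["qd"]).max())
E
```

```text
[523.9, -34.0, 280.8] [-3.1411, -0.0005, 2.0487] 0.016491606744169343
```

View pics/w5.png

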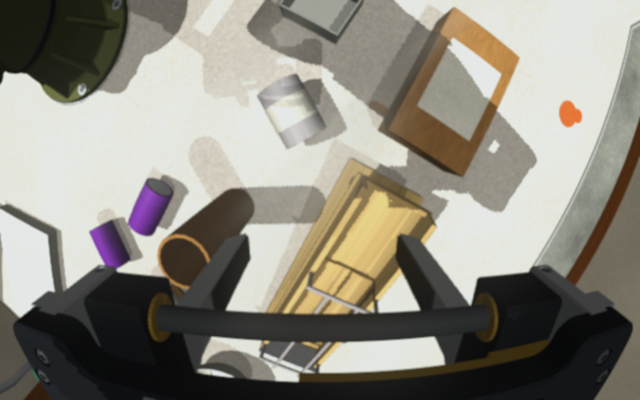

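```bash
python3 - <<'E'
from h import *
i=np.load("w5.npy")
crop(i,250,65,90,90,6,"pics/w5a.png"); crop(i,295,150,150,150,4,"pics/w5b.png")
E
```

```text
(no output)
```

View pics/w5a.png

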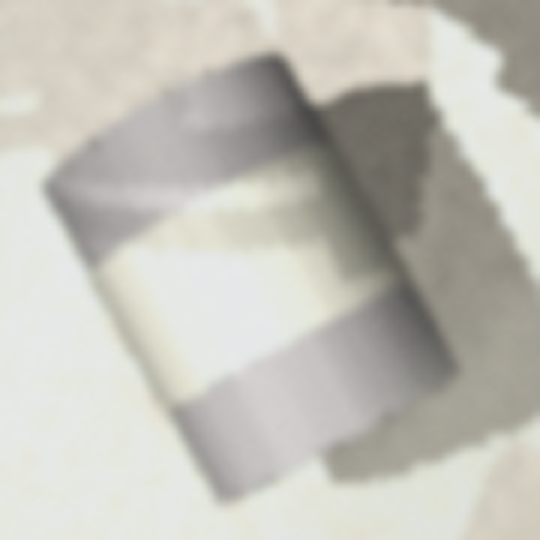

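View pics/w5b.png

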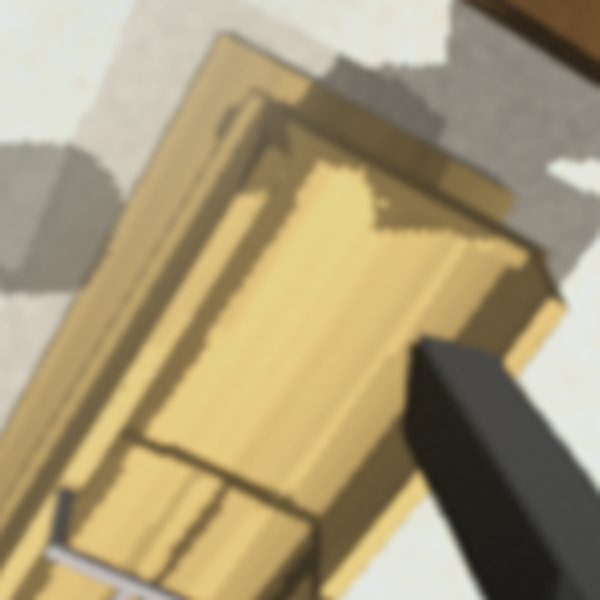

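```bash
python3 - <<'E'
from h import *
np.set_printoptions(precision=1,suppress=True)
c=camera("wrist");pos=np.array([523.9,-34.0,280.8]);rot=[-3.1411,-.0005,2.0487]
P=np.array([wz(c,pos,rot,250+x/6-.5,65+y/6-.5,46) for x,y in [(45,185),(285,55),(455,370),(225,500)]])
B=np.array([wz(c,pos,rot,250+x/6-.5,65+y/6-.5,46) for x,y in [(100,265),(315,150),(395,285),(185,405)]])
for Q in (P,B):
    a=(Q[0]+Q[1]-Q[2]-Q[3])/2;w=(Q[0]+Q[3]-Q[1]-Q[2])/2
    print(Q.mean(0),np.linalg.norm(a),np.linalg.norm(w),np.degrees(np.arctan2(a[1],a[0])),np.degrees(np.arctan2(w[1],w[0])))
print("cam",wray(c,pos,rot,300,200)[0])
for n,x,y,z in [("base",225,33,6),("base",515,195,6),("railLtop",255,92,117),("railRtop",565,305,117),("railLtop end?",255,92,80),("R",545,255,80),("hoopL",62,492,54),("hoop floor line L",130,435,54),("floor R",318,520,54)]:
    print(n,wz(c,pos,rot,295+x/4-.5,150+y/4-.5,z))
E
```

```text
[445.8  28.9  46. ] 79.22437022520155 58.07930617281671 145.5997786913989 -124.47559596297995
[445.1  28.6  46. ] 35.164208378851114 52.3766227898588 147.4727898605665 -124.50455804432052
cam [487.6  35.5 449.4]
base [548.3   6.6   6. ]
base [676.8   5.5   6. ]
railLtop [548.1   3.4 117. ]
railRtop [662.1  -8.1 117. ]
railLtop end? [554.8  -0.2  80. ]
R [665.4  -1.7  80. ]
hoopL [ 568.7 -160.7   54. ]
hoop floor line L [ 579.8 -129.2   54. ]
floor R [ 657.6 -129.    54. ]
```

Call:
{"fn": "arm_command", "kwargs": {"deltas": [{"xyz": [-0.0258, 0.0207, -0.02], "turn": [0, 0, 0.172]}, {"xyz": [-0.0258, 0.0207, -0.02], "turn": [0, 0, 0.172]}, {"xyz": [-0.0258, 0.0206, -0.02], "turn": [0, 0, 0.173]}, {"xyz": [0, 0, -0.04], "turn": [0, 0, 0]}, {"xyz": [0, 0, -0.04], "turn": [0, 0, 0]}, {"xyz": [0, 0, -0.02], "turn": [0, 0, 0]}, {"xyz": [0, 0, 0], "turn": [0, 0, 0]}]}}

```text
clock: 6.0
eef_pos: [445.8, 28.3, 120.2]
eef_rot: [-3.14, -0.003, 2.568]
wrist_force: [0.8, 0.6, 0.5]
finger_gap: 93.9
```

```bash
python3 - <<'E'
from h import *
s=read_state();c=camera("wrist");cv2.imwrite("pics/w6.png",c["color"][:,:,::-1])
print(s["eef_pos"].round(1).tolist(),s["eef_rot"].round(4).tolist())
E
```

```text
[445.8, 28.3, 120.2] [-3.14, -0.0026, 2.568]
```

View pics/w6.png

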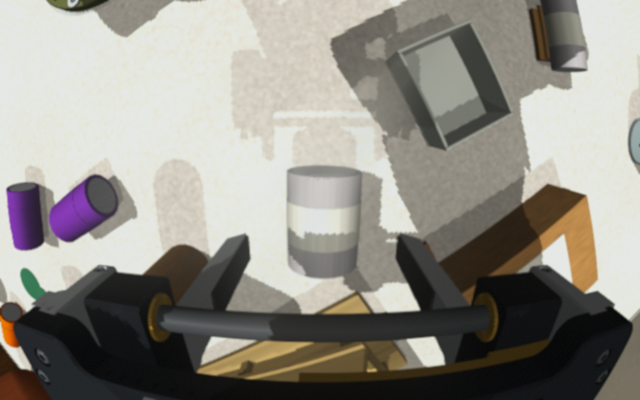

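The tin sits centred and aligned between the fingers, at u 287–361.

```bash
python3 - <<'E'
from h import *
c=camera("wrist")
for z in (46,76):
  print(z,wz(c,np.array([445.8,28.3,120.2]),[-3.14,-.0026,2.568],324,203,z),wz(c,np.array([445.8,28.3,120.2]),[-3.14,-.0026,2.568],324,252,z),wz(c,np.array([445.8,28.3,120.2]),[-3.14,-.0026,2.568],324,168,z))
E
```

```text
46 [435.98161519  35.76222384  46.        ] [472.52814786  12.19064217  46.        ] [411.85751671  51.33577632  46.        ]
76 [429.10097767  40.09772475  76.        ] [461.13439997  19.43698419  76.        ] [407.95595029  53.74810816  76.        ]
```

Call:
{"fn": "arm_command", "kwargs": {"deltas": [{"xyz": [0, 0, -0.04], "turn": [0, 0, 0]}, {"xyz": [0, 0, -0.03], "turn": [0, 0, 0]}, {"xyz": [0, 0, -0.01], "turn": [0, 0, 0]}, {"xyz": [0, 0, 0], "turn": [0, 0, 0]}]}}

```text
clock: 6.6
eef_pos: [446.8, 27.8, 42.1]
eef_rot: [3.141, 0.0, 2.568]
wrist_force: [-0.5, -0.0, -0.3]
finger_gap: 94.0
```

Call:
{"fn": "arm_command", "kwargs": {"deltas": [{"xyz": [0, 0, 0], "turn": [0, 0, 0]}, {"xyz": [0, 0, 0], "turn": [0, 0, 0]}, {"xyz": [0, 0, 0], "turn": [0, 0, 0]}, {"xyz": [0, 0, 0], "turn": [0, 0, 0]}], "gripper": 1, "force": 25}}

```text
clock: 7.1
eef_pos: [446.6, 27.8, 41.7]
eef_rot: [3.141, 0.001, 2.568]
wrist_force: [-0.9, 0.6, 2.6]
finger_gap: 59.3
```

Gap is 59.3 mm, so this is the thick tin and it's held. I'll lift it and go to where the wrist camera sees the chute.

Call:
{"fn": "arm_command", "kwargs": {"deltas": [{"xyz": [0, 0, 0.02], "turn": [0, 0, 0]}, {"xyz": [0, 0, 0.04], "turn": [0, 0, 0]}, {"xyz": [0, 0, 0.05], "turn": [0, 0, 0]}, {"xyz": [0, 0, 0.05], "turn": [0, 0, 0]}, {"xyz": [0.04, -0.025, 0.03], "turn": [0, 0, 0]}, {"xyz": [0.045, -0.028, 0.02], "turn": [0, 0, 0]}, {"xyz": [0.045, -0.028, 0], "turn": [0, 0, 0]}, {"xyz": [0.045, -0.028, 0], "turn": [0, 0, 0]}, {"xyz": [0.045, -0.028, 0], "turn": [0, 0, 0]}, {"xyz": [0, 0, 0], "turn": [0, 0, 0]}, {"xyz": [0, 0, 0], "turn": [0, 0, 0]}]}}

```text
clock: 8.48
eef_pos: [665.9, -109.0, 250.6]
eef_rot: [-3.141, -0.002, 2.568]
wrist_force: [-0.1, 0.0, -3.4]
finger_gap: 59.5
```

```bash
python3 - <<'E'
from h import *
s=read_state();c=camera("wrist");np.save("w7.npy",c["color"]);cv2.imwrite("pics/w7.png",c["color"][:,:,::-1])
print(s["eef_pos"].round(1).tolist(),s["eef_rot"].round(4).tolist(),s["finger_gap"],abs(s["qd"]).max())
E
```

```text
[665.9, -109.0, 250.6] [-3.1411, -0.0016, 2.5678] 59.48275874104433 0.039798687942814194
```

View pics/w7.png

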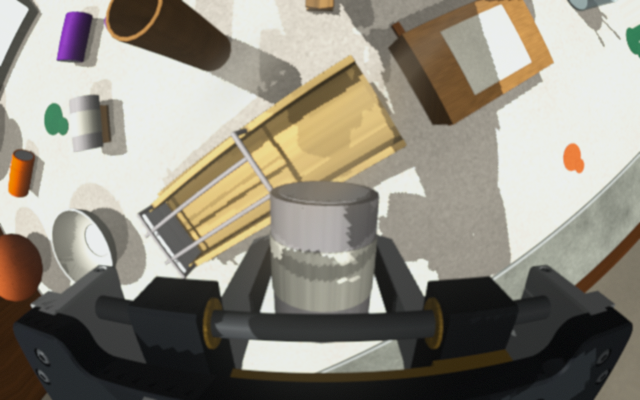

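```bash
python3 - <<'E'
from h import *
i=np.load("w7.npy")
crop(i,225,45,190,150,4.2,"pics/w7a.png")
E
```

```text
(no output)
```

View pics/w7a.png

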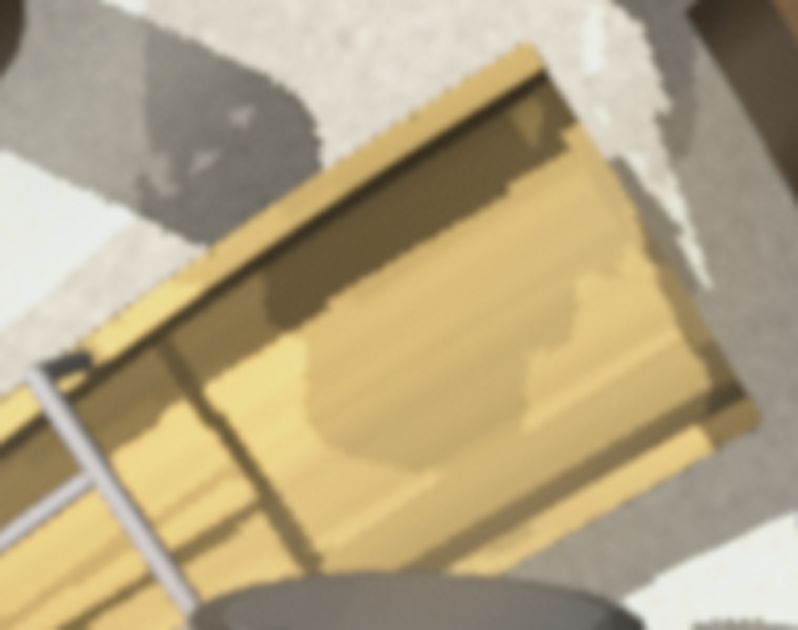

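```bash
python3 - <<'E'
from h import *
np.set_printoptions(precision=1,suppress=True)
c=camera("wrist");p=np.array([665.9,-109.0,250.6]);r=[-3.1411,-.0016,2.5678]
g=lambda x,y,z:wz(c,p,r,225+x/4.2-.5,45+y/4.2-.5,z)
for n,x,y,z in [("Lout",525,42,117),("Lin",545,72,117),("Rin",738,385,117),("Rout",760,415,117),
 ("L rail inner near hoop",165,310,100),("L inner",30,430,90)]: print(n,g(x,y,z))
t=camera("top");np.save("top2.npy",t["color"]);crop(t["color"],290,115,130,80,6,"pics/t7.png")
E
```

```text
Lout [558.8  -9.  117. ]
Lin [567.2  -9.  117. ]
Rin [653.3  -9.5 117. ]
Rout [662.2  -8.6 117. ]
L rail inner near hoop [ 564.2 -115.5  100. ]
L inner [ 568.  -164.1   90. ]
```

View pics/t7.png

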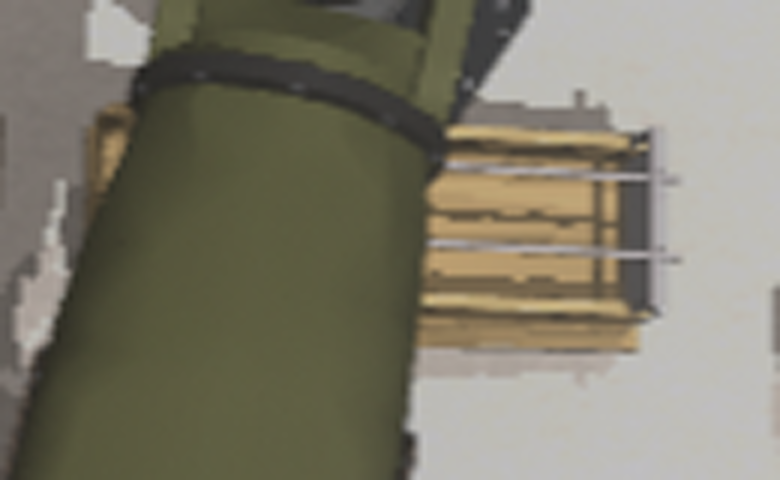

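Rail ends on the wrist view give a chute centre of x≈611, with the floor's upper end at y≈-2, so the load point is about (611,-69,66). I'll align the tin, tilt by the slope angle and lower it.

Call:
{"fn": "arm_command", "kwargs": {"deltas": [{"xyz": [-0.013, 0.0095, -0.015], "turn": [0, 0, 0.144]}, {"xyz": [-0.013, 0.0095, -0.015], "turn": [0, 0, 0.144]}, {"xyz": [-0.013, 0.0095, -0.015], "turn": [0, 0, 0.143]}, {"xyz": [-0.014, 0.0095, -0.015], "turn": [0, 0, 0.143]}, {"xyz": [0, 0, 0], "turn": [0.087, 0, 0]}, {"xyz": [0, 0, 0], "turn": [0.087, 0, 0]}, {"xyz": [0, 0, -0.04], "turn": [0, 0, 0]}, {"xyz": [0, 0, 0], "turn": [0, 0, 0]}, {"xyz": [0, 0, 0], "turn": [0, 0, 0]}]}}

```text
clock: 9.75
eef_pos: [613.7, -70.9, 153.4]
eef_rot: [2.968, 0.002, -3.141]
wrist_force: [0.4, -0.1, -3.2]
finger_gap: 59.3
```

```bash
python3 - <<'E'
from h import *
s=read_state();c=camera("wrist");cv2.imwrite("pics/w8.png",c["color"][:,:,::-1])
crop(camera("scene")["color"],190,80,270,250,2.4,"pics/s8.png")
print(s["eef_pos"].round(1).tolist(),s["eef_rot"].round(4).tolist(),s["finger_gap"],abs(s["qd"]).max())
E
```

```text
[613.7, -70.9, 153.4] [2.9682, 0.0019, -3.1408] 59.34388625840004 0.01279469795620934
```

View pics/w8.png

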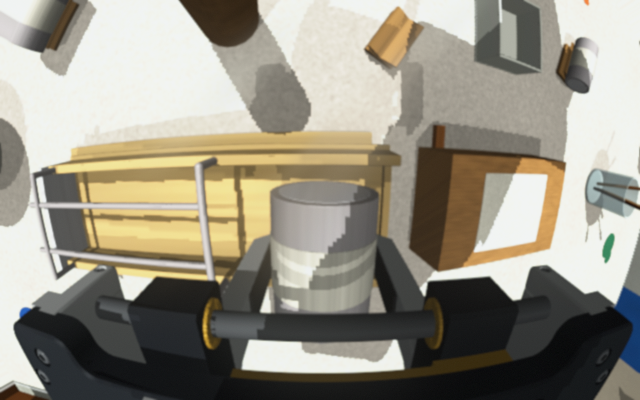

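View pics/s8.png

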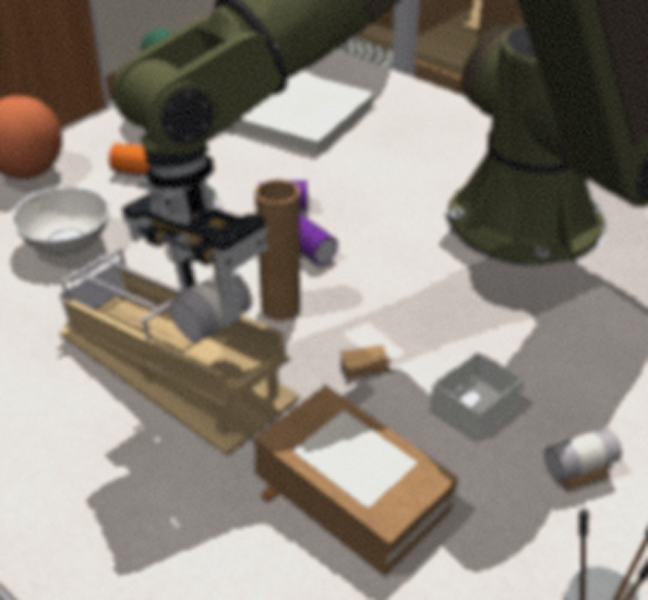

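Call:
{"fn": "arm_command", "kwargs": {"deltas": [{"xyz": [0, 0, -0.02], "turn": [0, 0, 0]}, {"xyz": [0, 0, -0.015], "turn": [0, 0, 0]}, {"xyz": [0, 0, -0.01], "turn": [0, 0, 0]}, {"xyz": [0, 0, -0.01], "turn": [0, 0, 0]}, {"xyz": [0, 0, 0], "turn": [0, 0, 0]}, {"xyz": [0, 0, 0], "turn": [0, 0, 0]}]}}

```text
clock: 10.6
eef_pos: [613.6, -71.3, 96.9]
eef_rot: [2.968, 0.001, -3.141]
wrist_force: [-0.8, -0.2, -1.8]
finger_gap: 59.5
```

```bash
python3 - <<'E'
from h import *
s=read_state();c=camera("wrist");cv2.imwrite("pics/w9.png",c["color"][:,:,::-1])
crop(camera("scene")["color"],210,140,120,130,4.5,"pics/s9.png")
print(s["eef_pos"].round(1).tolist(),s["wrist_force"])
E
```

```text
[613.6, -71.3, 96.9] [-0.80320201 -0.2458765  -1.81374593]
```

View pics/w9.png

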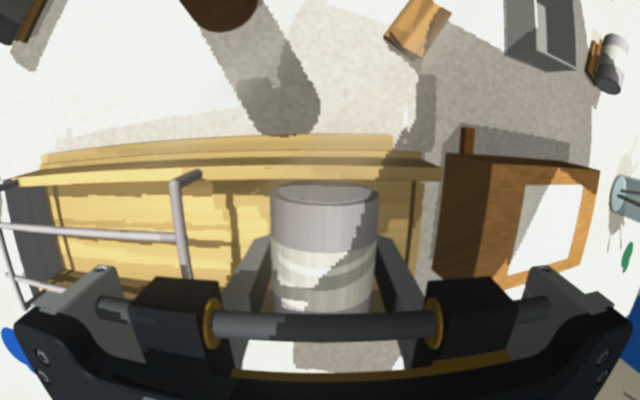

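View pics/s9.png

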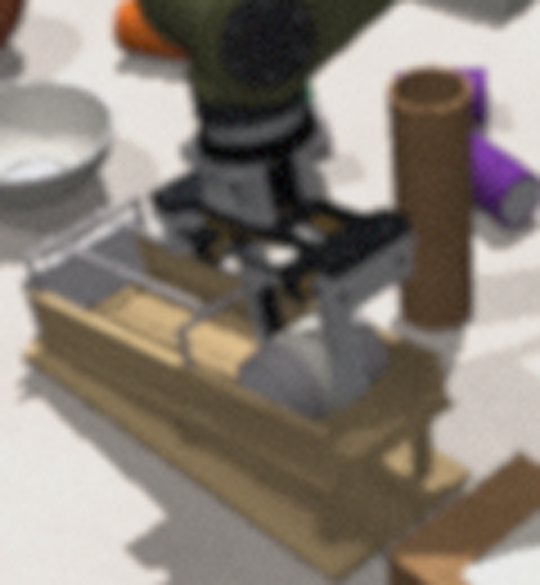

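The tin is between the rails, just over the floor. Opening partly.

Call:
{"fn": "arm_command", "kwargs": {"deltas": [{"xyz": [0, 0, 0], "turn": [0, 0, 0]}, {"xyz": [0, 0, 0], "turn": [0, 0, 0]}, {"xyz": [0, 0, 0], "turn": [0, 0, 0]}], "gripper": 0.19}}

```text
clock: 11.08
eef_pos: [613.5, -71.3, 96.7]
eef_rot: [2.968, 0.001, -3.141]
wrist_force: [0.6, 0.4, 0.5]
finger_gap: 75.7
```

Call:
{"fn": "arm_command", "kwargs": {"deltas": [{"xyz": [0, -0.002, 0.01], "turn": [0, 0, 0]}, {"xyz": [0, -0.003, 0.02], "turn": [0, 0, 0]}, {"xyz": [0, -0.005, 0.03], "turn": [0, 0, 0]}, {"xyz": [0, -0.004, 0.04], "turn": [0, 0, 0]}, {"xyz": [0, 0, 0.04], "turn": [0, 0, 0]}, {"xyz": [0, 0, 0], "turn": [0, 0, 0]}]}}

```text
clock: 11.82
eef_pos: [614.3, -85.6, 240.6]
eef_rot: [2.969, 0.006, -3.141]
wrist_force: [-0.0, 0.5, -0.9]
finger_gap: 75.9
```

```bash
python3 - <<'E'
from h import *
s=read_state();c=camera("wrist");cv2.imwrite("pics/w10.png",c["color"][:,:,::-1])
print(s["eef_pos"].round(1).tolist(),s["wrist_force"])
E
```

```text
[614.3, -85.6, 240.6] [-0.02968922  0.46402705 -0.94593447]
```

View pics/w10.png

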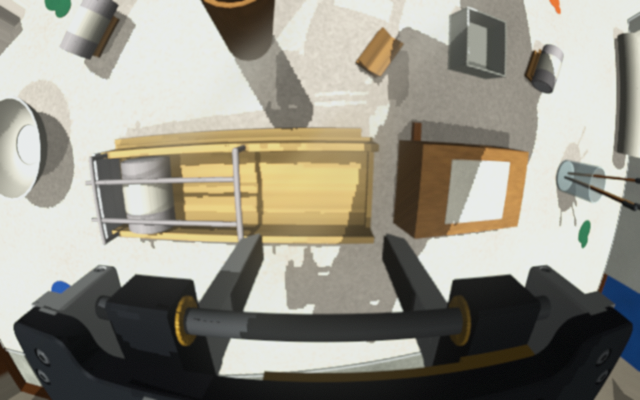

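The thick tin has rolled down and rests at the gate. Next is the medium tin.

Call:
{"fn": "arm_command", "kwargs": {"deltas": [{"xyz": [0, 0, 0.02], "turn": [-0.174, 0, 0]}, {"xyz": [-0.02, -0.04, 0], "turn": [0, 0, -0.075]}, {"xyz": [-0.028, -0.042, 0], "turn": [0, 0, -0.075]}, {"xyz": [-0.028, -0.042, 0], "turn": [0, 0, -0.075]}, {"xyz": [-0.028, -0.042, 0], "turn": [0, 0, -0.075]}, {"xyz": [-0.028, -0.042, 0], "turn": [0, 0, -0.075]}, {"xyz": [-0.028, -0.042, 0], "turn": [0, 0, -0.075]}, {"xyz": [-0.024, -0.034, 0], "turn": [0, 0, -0.073]}, {"xyz": [0, 0, 0], "turn": [0, 0, 0]}, {"xyz": [0, 0, 0], "turn": [0, 0, 0]}], "gripper": 0}}

```text
clock: 13.12
eef_pos: [429.6, -368.6, 255.8]
eef_rot: [3.141, -0.001, 2.62]
wrist_force: [-0.3, -0.1, -0.6]
finger_gap: 93.5
```

```bash
python3 - <<'E'
from h import *
s=read_state();c=camera("wrist");np.save("w11.npy",c["color"]);cv2.imwrite("pics/w11.png",c["color"][:,:,::-1])
print(s["eef_pos"].round(1).tolist(),s["eef_rot"].round(4).tolist(),abs(s["qd"]).max())
E
```

```text
[429.6, -368.6, 255.8] [3.1411, -0.001, 2.6197] 0.019581306020419683
```

View pics/w11.png

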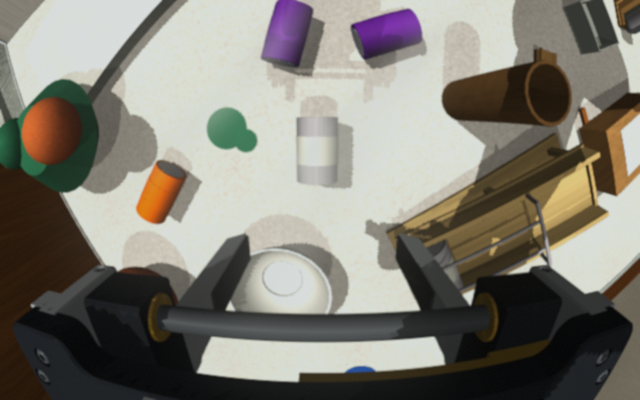

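```bash
python3 - <<'E'
from h import *
np.set_printoptions(precision=1,suppress=True)
crop(np.load("w11.npy"),280,100,75,100,6,"pics/w11a.png")
E
```

```text
(no output)
```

View pics/w11a.png

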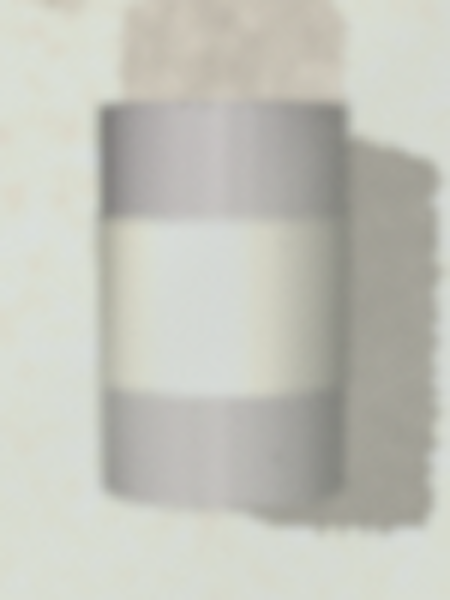

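```bash
python3 - <<'E'
from h import *
np.set_printoptions(precision=1,suppress=True)
c=camera("wrist");p=np.array([429.6,-368.6,255.8]);r=[3.1411,-.001,2.6197]
for pts,z in (([(100,103),(348,103),(345,495),(105,495)],41),([(100,215),(348,215),(346,395),(103,395)],41),([(224,215),(225,395)],66)):
    Q=np.array([wz(c,p,r,280+x/6-.5,100+y/6-.5,z) for x,y in pts]);print(Q.mean(0))
    if len(Q)==4:
        a=(Q[0]+Q[1]-Q[2]-Q[3])/2;w=(Q[0]+Q[3]-Q[1]-Q[2])/2
        print(np.linalg.norm(a),np.linalg.norm(w),np.degrees(np.arctan2(a[1],a[0])),np.degrees(np.arctan2(w[1],w[0])))
print(wz(c,p,r,282,282,10),"bowl")
E
```

```text
[ 389.4 -353.6   41. ]
82.02444998599314 50.564011052476474 150.04367709005354 -120.07153694921159
[ 390.2 -354.1   41. ]
37.57558223298248 50.75465552470855 150.0539338511197 -120.0696492361705
[ 388.4 -352.4   66. ]
[ 537.5 -502.6   10. ] bowl
```

Call:
{"fn": "arm_command", "kwargs": {"deltas": [{"xyz": [-0.02, 0.008, -0.04], "turn": [0, 0, 0]}, {"xyz": [-0.02, 0.0075, -0.04], "turn": [0, 0, 0]}, {"xyz": [0, 0, -0.05], "turn": [0, 0, 0]}, {"xyz": [0, 0, -0.04], "turn": [0, 0, 0]}, {"xyz": [0, 0, -0.03], "turn": [0, 0, 0]}, {"xyz": [0, 0, -0.02], "turn": [0, 0, 0]}, {"xyz": [0, 0, 0], "turn": [0, 0, 0]}, {"xyz": [0, 0, 0], "turn": [0, 0, 0]}]}}

```text
clock: 14.22
eef_pos: [390.0, -353.7, 37.3]
eef_rot: [-3.141, 0.001, 2.62]
wrist_force: [-0.1, -0.5, 0.3]
finger_gap: 93.7
```

Call:
{"fn": "arm_command", "kwargs": {"deltas": [{"xyz": [0, 0, 0], "turn": [0, 0, 0]}, {"xyz": [0, 0, 0], "turn": [0, 0, 0]}, {"xyz": [0, 0, 0], "turn": [0, 0, 0]}, {"xyz": [0, 0, 0], "turn": [0, 0, 0]}], "gripper": 1}}

```text
clock: 14.72
eef_pos: [389.3, -353.8, 36.5]
eef_rot: [-3.142, 0.0, 2.619]
wrist_force: [-0.4, 0.2, -0.5]
finger_gap: 57.4
```

Call:
{"fn": "arm_command", "kwargs": {"deltas": [{"xyz": [0, 0, 0], "turn": [0, 0, 0]}, {"xyz": [0, 0, 0], "turn": [0, 0, 0]}, {"xyz": [0, 0, 0], "turn": [0, 0, 0]}]}}

```text
clock: 15.1
eef_pos: [389.3, -353.8, 36.5]
eef_rot: [-3.142, 0.0, 2.619]
wrist_force: [-1.3, -0.3, 0.9]
finger_gap: 50.2
```

Call:
{"fn": "arm_command", "kwargs": {"deltas": [{"xyz": [0, 0, 0.02], "turn": [0, 0, 0]}, {"xyz": [0, 0, 0.05], "turn": [0, 0, 0]}, {"xyz": [0, 0, 0.05], "turn": [0, 0, 0]}, {"xyz": [0, 0, 0.05], "turn": [0, 0, 0]}, {"xyz": [0.027, 0.034, 0.03], "turn": [0, 0, 0.075]}, {"xyz": [0.033, 0.042, 0], "turn": [0, 0, 0.075]}, {"xyz": [0.033, 0.042, 0], "turn": [0, 0, 0.075]}, {"xyz": [0.033, 0.042, 0], "turn": [0, 0, 0.075]}, {"xyz": [0.033, 0.042, 0], "turn": [0, 0, 0.075]}, {"xyz": [0.033, 0.042, 0], "turn": [0, 0, 0.075]}, {"xyz": [0.031, 0.039, 0], "turn": [0, 0, 0.072]}, {"xyz": [0, 0, 0], "turn": [0, 0, 0]}]}}

```text
clock: 16.6
eef_pos: [613.3, -68.1, 235.3]
eef_rot: [3.141, -0.001, -3.138]
wrist_force: [-0.2, 0.1, -2.2]
finger_gap: 50.1
```

Call:
{"fn": "arm_command", "kwargs": {"deltas": [{"xyz": [0, 0, -0.02], "turn": [0.087, 0, 0]}, {"xyz": [0, 0, -0.02], "turn": [0.087, 0, 0]}, {"xyz": [0, 0, -0.03], "turn": [0, 0, 0]}, {"xyz": [0, 0, 0], "turn": [0, 0, 0]}, {"xyz": [0, 0, 0], "turn": [0, 0, 0]}]}}

```text
clock: 17.23
eef_pos: [612.6, -71.0, 167.7]
eef_rot: [2.968, 0.001, 3.141]
wrist_force: [-0.4, 0.8, -2.2]
finger_gap: 50.4
```

```bash
python3 - <<'E'
from h import *
s=read_state();c=camera("wrist");cv2.imwrite("pics/w12.png",c["color"][:,:,::-1])
print(s["eef_pos"].round(1).tolist(),s["eef_rot"].round(4).tolist(),s["finger_gap"])
E
```

```text
[612.6, -71.0, 167.7] [2.9681, 0.0011, 3.1405] 50.37668508113043
```

View pics/w12.png

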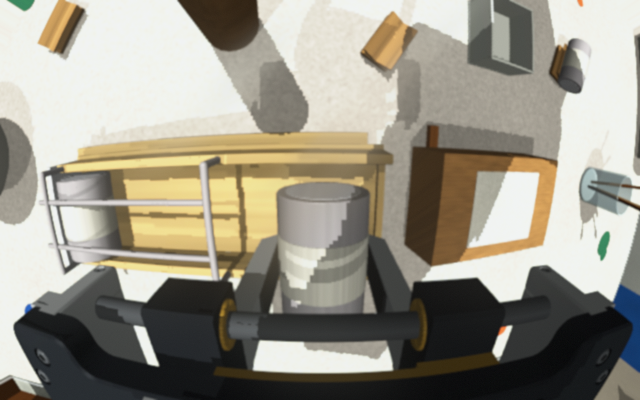

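Call:
{"fn": "arm_command", "kwargs": {"deltas": [{"xyz": [0, 0, -0.03], "turn": [0, 0, 0]}, {"xyz": [0, 0, -0.025], "turn": [0, 0, 0]}, {"xyz": [0, 0, -0.012], "turn": [0, 0, 0]}, {"xyz": [0, 0, -0.008], "turn": [0, 0, 0]}, {"xyz": [0, 0, 0], "turn": [0, 0, 0]}, {"xyz": [0, 0, 0], "turn": [0, 0, 0]}]}}

```text
clock: 18.02
eef_pos: [612.7, -70.8, 92.4]
eef_rot: [2.968, 0.001, 3.141]
wrist_force: [-0.1, -0.8, -2.5]
finger_gap: 50.7
```

Call:
{"fn": "arm_command", "kwargs": {"deltas": [{"xyz": [0, 0, 0], "turn": [0, 0, 0]}, {"xyz": [0, 0, 0], "turn": [0, 0, 0]}, {"xyz": [0, 0, 0], "turn": [0, 0, 0]}], "gripper": 0.29}}

```text
clock: 18.4
eef_pos: [612.5, -70.8, 91.7]
eef_rot: [2.968, 0.0, 3.141]
wrist_force: [0.8, -0.0, 0.1]
finger_gap: 66.8
```

Call:
{"fn": "arm_command", "kwargs": {"deltas": [{"xyz": [0, -0.002, 0.01], "turn": [0, 0, 0]}, {"xyz": [0, -0.003, 0.02], "turn": [0, 0, 0]}, {"xyz": [0, -0.005, 0.03], "turn": [0, 0, 0]}, {"xyz": [0, -0.004, 0.04], "turn": [0, 0, 0]}, {"xyz": [0, 0, 0.05], "turn": [0, 0, 0]}, {"xyz": [0, 0, 0], "turn": [0, 0, 0]}]}}

```text
clock: 19.15
eef_pos: [613.4, -85.1, 246.4]
eef_rot: [2.97, 0.007, 3.141]
wrist_force: [0.1, -0.4, -1.2]
finger_gap: 67.0
```

```bash
python3 - <<'E'
from h import *
s=read_state();c=camera("wrist");cv2.imwrite("pics/w13.png",c["color"][:,:,::-1])
print(s["eef_pos"].round(1).tolist(),s["wrist_force"])
E
```

```text
[613.4, -85.1, 246.4] [ 0.13821027 -0.35616781 -1.23451435]
```

View pics/w13.png

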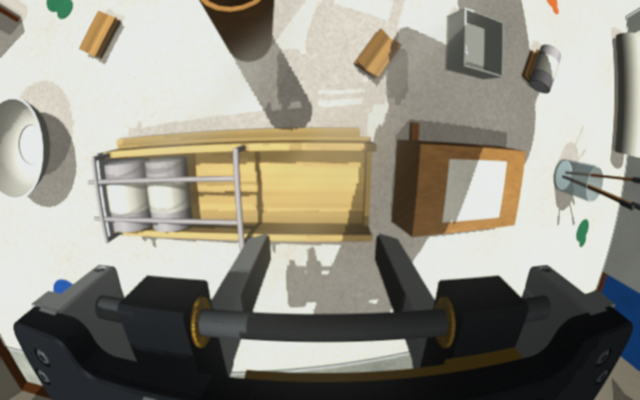

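The medium tin rests behind the thick one. Now the thin tin.

Call:
{"fn": "arm_command", "kwargs": {"deltas": [{"xyz": [0, 0, 0.02], "turn": [-0.174, 0, 0]}, {"xyz": [-0.018, 0.049, 0], "turn": [0, 0, -0.053]}, {"xyz": [-0.018, 0.05, 0], "turn": [0, 0, -0.053]}, {"xyz": [-0.018, 0.05, 0], "turn": [0, 0, -0.053]}, {"xyz": [-0.018, 0.05, 0], "turn": [0, 0, -0.053]}, {"xyz": [-0.018, 0.05, 0], "turn": [0, 0, -0.053]}, {"xyz": [-0.018, 0.05, 0], "turn": [0, 0, -0.053]}, {"xyz": [-0.018, 0.05, 0], "turn": [0, 0, -0.053]}, {"xyz": [-0.017, 0.048, 0], "turn": [0, 0, -0.053]}, {"xyz": [0, 0, 0], "turn": [0, 0, 0]}, {"xyz": [0, 0, 0], "turn": [0, 0, 0]}], "gripper": 0.1}}

```text
clock: 20.58
eef_pos: [469.3, 311.7, 260.7]
eef_rot: [-3.14, -0.001, 2.717]
wrist_force: [0.8, -0.1, -0.7]
finger_gap: 84.4
```

```bash
python3 - <<'E'
from h import *
s=read_state();c=camera("wrist");np.save("w14.npy",c["color"]);cv2.imwrite("pics/w14.png",c["color"][:,:,::-1])
crop(c["color"],270,80,100,130,4.6,"pics/w14a.png")
print(s["eef_pos"].round(1).tolist(),s["eef_rot"].round(4).tolist(),abs(s["qd"]).max())
E
```

```text
[469.3, 311.7, 260.7] [-3.1404, -0.0006, 2.7174] 0.024193434452796595
```

View pics/w14.png

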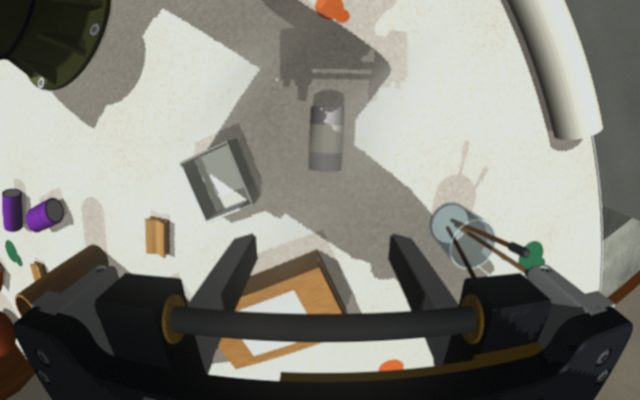

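View pics/w14a.png

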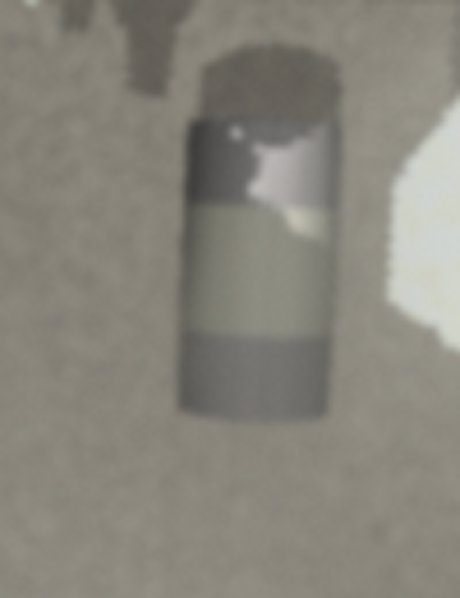

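```bash
python3 - <<'E'
from h import *
np.set_printoptions(precision=1,suppress=True)
c=camera("wrist");p=np.array([469.3,311.7,260.7]);r=[-3.1404,-.0006,2.7174]
for pts,z in (([(190,122),(340,122),(328,413),(180,411)],36),([(187,203),(338,203),(332,335),(183,335)],36),([(262,203),(258,337)],57)):
    Q=np.array([wz(c,p,r,270+x/4.6-.5,80+y/4.6-.5,z) for x,y in pts]);print(Q.mean(0))
    if len(Q)==4:
        a=(Q[0]+Q[1]-Q[2]-Q[3])/2;w=(Q[0]+Q[3]-Q[1]-Q[2])/2
        print(np.linalg.norm(a),np.linalg.norm(w),np.degrees(np.arctan2(a[1],a[0])),np.degrees(np.arctan2(w[1],w[0])))
print(wz(c,p,r,447,222,90),"jar")
E
```

```text
[419.4 338.5  36. ]
80.71452455135382 41.056926374386585 153.5788521518503 -114.63234397576
[419.8 338.5  36. ]
36.64444676303324 41.225114850859974 153.58264767932982 -114.24619027775873
[418.9 338.7  57. ]
[566.7 434.4  90. ] jar
```

Call:
{"fn": "arm_command", "kwargs": {"deltas": [{"xyz": [-0.025, 0.0135, -0.04], "turn": [0, 0, -0.025]}, {"xyz": [-0.025, 0.0135, -0.04], "turn": [0, 0, 0]}, {"xyz": [0, 0, -0.05], "turn": [0, 0, 0]}, {"xyz": [0, 0, -0.04], "turn": [0, 0, 0]}, {"xyz": [0, 0, -0.03], "turn": [0, 0, 0]}, {"xyz": [0, 0, -0.02], "turn": [0, 0, 0]}, {"xyz": [0, 0, -0.01], "turn": [0, 0, 0]}, {"xyz": [0, 0, 0], "turn": [0, 0, 0]}, {"xyz": [0, 0, 0], "turn": [0, 0, 0]}]}}

```text
clock: 21.8
eef_pos: [419.9, 339.3, 32.3]
eef_rot: [3.14, 0.001, 2.692]
wrist_force: [0.1, 0.4, 0.5]
finger_gap: 84.8
```

Call:
{"fn": "arm_command", "kwargs": {"deltas": [{"xyz": [0, 0, 0], "turn": [0, 0, 0]}, {"xyz": [0, 0, 0], "turn": [0, 0, 0]}, {"xyz": [0, 0, 0], "turn": [0, 0, 0]}, {"xyz": [0, 0, 0], "turn": [0, 0, 0]}, {"xyz": [0, 0, 0], "turn": [0, 0, 0]}, {"xyz": [0, 0, 0], "turn": [0, 0, 0]}, {"xyz": [0, 0, 0], "turn": [0, 0, 0]}], "gripper": 1}}

```text
clock: 22.68
eef_pos: [419.3, 339.1, 31.5]
eef_rot: [-3.141, -0.0, 2.692]
wrist_force: [-2.9, -3.7, 4.7]
finger_gap: 41.5
```

Call:
{"fn": "arm_command", "kwargs": {"deltas": [{"xyz": [0, 0, 0.02], "turn": [0, 0, 0]}, {"xyz": [0, 0, 0.05], "turn": [0, 0, 0]}, {"xyz": [0, 0, 0.05], "turn": [0, 0, 0]}, {"xyz": [0.013, -0.03, 0.05], "turn": [0, 0, 0.05]}, {"xyz": [0.022, -0.048, 0.03], "turn": [0, 0, 0.05]}, {"xyz": [0.0225, -0.048, 0], "turn": [0, 0, 0.05]}, {"xyz": [0.0225, -0.048, 0], "turn": [0, 0, 0.05]}, {"xyz": [0.0225, -0.048, 0], "turn": [0, 0, 0.05]}, {"xyz": [0.0225, -0.048, 0], "turn": [0, 0, 0.05]}, {"xyz": [0.0225, -0.048, 0], "turn": [0, 0, 0.05]}, {"xyz": [0.0225, -0.048, 0], "turn": [0, 0, 0.05]}, {"xyz": [0.0225, -0.044, 0], "turn": [0, 0, 0.05]}]}}

```text
clock: 24.18
eef_pos: [612.4, -72.5, 231.1]
eef_rot: [3.141, -0.0, -3.14]
wrist_force: [-0.4, 0.5, -2.0]
finger_gap: 41.6
```

Call:
{"fn": "arm_command", "kwargs": {"deltas": [{"xyz": [0, 0, -0.02], "turn": [0.087, 0, 0]}, {"xyz": [0, 0, -0.02], "turn": [0.087, 0, 0]}, {"xyz": [0, 0, -0.03], "turn": [0, 0, 0]}, {"xyz": [0, 0, 0], "turn": [0, 0, 0]}, {"xyz": [0, 0, 0], "turn": [0, 0, 0]}]}}

```text
clock: 24.8
eef_pos: [612.3, -70.6, 162.6]
eef_rot: [2.968, 0.001, -3.141]
wrist_force: [-0.2, -0.2, -1.7]
finger_gap: 41.5
```

```bash
python3 - <<'E'
from h import *
s=read_state();c=camera("wrist");cv2.imwrite("pics/w15.png",c["color"][:,:,::-1])
print(s["eef_pos"].round(1).tolist(),s["eef_rot"].round(4).tolist(),s["finger_gap"])
E
```

```text
[612.3, -70.6, 162.6] [2.9679, 0.0013, -3.1411] 41.462039759305995
```

View pics/w15.png

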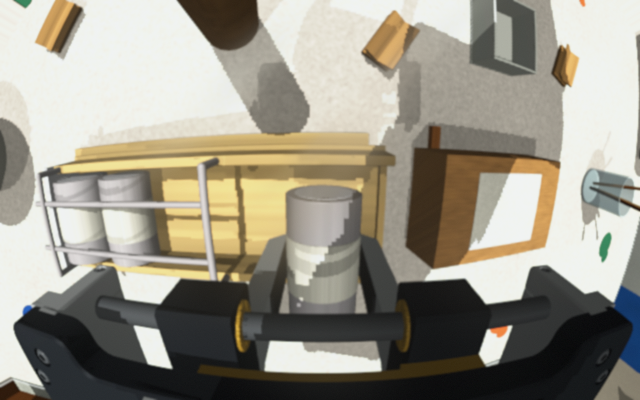

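Descend 75 mm to z≈87, open to about 57 mm, then lift away.

Call:
{"fn": "arm_command", "kwargs": {"deltas": [{"xyz": [0, 0, -0.03], "turn": [0, 0, 0]}, {"xyz": [0, 0, -0.025], "turn": [0, 0, 0]}, {"xyz": [0, 0, -0.012], "turn": [0, 0, 0]}, {"xyz": [0, 0, -0.008], "turn": [0, 0, 0]}, {"xyz": [0, 0, 0], "turn": [0, 0, 0]}, {"xyz": [0, 0, 0], "turn": [0, 0, 0]}]}}

```text
clock: 25.6
eef_pos: [612.3, -70.8, 87.4]
eef_rot: [2.968, 0.001, -3.141]
wrist_force: [0.8, -0.7, -1.7]
finger_gap: 41.5
```

Call:
{"fn": "arm_command", "kwargs": {"deltas": [{"xyz": [0, 0, 0], "turn": [0, 0, 0]}, {"xyz": [0, 0, 0], "turn": [0, 0, 0]}, {"xyz": [0, 0, 0], "turn": [0, 0, 0]}], "gripper": 0.39}}

```text
clock: 25.98
eef_pos: [611.9, -70.8, 86.7]
eef_rot: [2.968, 0.0, -3.141]
wrist_force: [0.5, -0.3, -0.7]
finger_gap: 57.5
```

Call:
{"fn": "arm_command", "kwargs": {"deltas": [{"xyz": [0, -0.002, 0.01], "turn": [0, 0, 0]}, {"xyz": [0, -0.003, 0.02], "turn": [0, 0, 0]}, {"xyz": [0, -0.005, 0.03], "turn": [0, 0, 0]}, {"xyz": [0, -0.004, 0.04], "turn": [0, 0, 0]}, {"xyz": [0, 0, 0.05], "turn": [0, 0, 0]}, {"xyz": [0, 0, 0.02], "turn": [0, 0, 0]}, {"xyz": [0, 0, 0], "turn": [0, 0, 0]}, {"xyz": [0, 0, 0], "turn": [0, 0, 0]}, {"xyz": [0, 0, 0], "turn": [0, 0, 0]}]}}

```text
clock: 27.1
eef_pos: [611.5, -84.7, 255.2]
eef_rot: [2.967, -0.002, -3.141]
wrist_force: [0.7, 0.3, 0.5]
finger_gap: 57.4
```

```bash
python3 - <<'E'
from h import *
s=read_state();c=camera("wrist");cv2.imwrite("pics/w16.png",c["color"][:,:,::-1])
crop(camera("scene")["color"],120,60,340,280,2.1,"pics/s16.png")
print(s["eef_pos"].round(1).tolist(),s["wrist_force"])
E
```

```text
[611.5, -84.7, 255.2] [0.72631625 0.27047102 0.4945278 ]
```

View pics/w16.png

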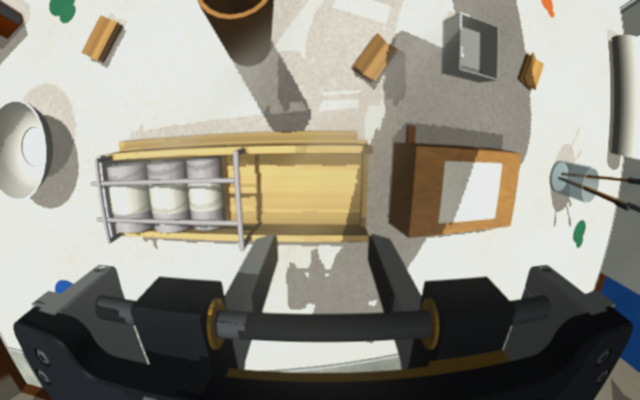

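View pics/s16.png

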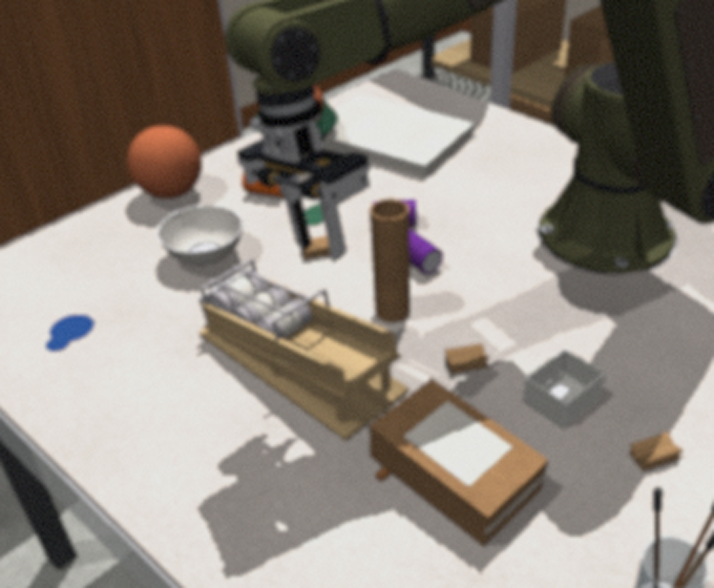

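All three tins rest in the chute in the right order, the carton lies on its back, and the bystanders haven't moved. The robot is clear, so I'm handing in.

```bash
python3 -c "
from cell import *
print(sign_off())"
```

```text
the job is handed in; nothing more can be done
None
```

The job is done and handed in at about 27 s of the 72 s allowed. I pushed the carton over the strip onto its back, then loaded the thick, medium and thin tins in that order. The gripper closed at 59, 50 and 41.5 mm on them, which matches their diameters.

**Last checks:** The final wrist and scene pictures show the three tins under the guard wires, thick at the gate, then medium, then thin. The carton lies clear of the upper end. The tube, tub, brush jar, bowl and look-alikes appear where they stood; I judged this by eye rather than re-measuring them. The robot was clear of everything. In the readings after each move, the wrist force stayed under about 7 N.

**Disagreements:** The top and wrist cameras put the middle of the chute's width 2 to 5 mm apart. I used the wrist camera's figure, and every tin went in cleanly. One move call was refused for its format and was sent again; it moved nothing.

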